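Wedge the retaining clip off the optics rod

ROBOT

A 6-joint arm with a two-finger parallel gripper is mounted at the origin on the work surface. World frame = base frame: x ahead of the robot, y to its left, z up, the work surface at z = 0. Lengths are in m, angles in rad, forces in N, time in s.
With the tool pointing down it reaches from about 0.325 to 0.9 m from the base axis. Payload 6.1 kg.
Tool frame: the origin (TCP) lies midway between the tips of the shut fingers; the grasp point (between the pads) lies 19 mm behind it; x points along the fingers, y is the direction in which the jaws open and shut, and the axes are right-handed (so a half turn about x gives the same grasp; the last joint's range is limited). The gripper opens to 85 mm and grips with 20 to 120 N. Pads are 22 mm wide; open, the fingers measure 114 mm over their backs; the gripper's body (76 mm by 85 mm) begins 54 mm behind the grasp point. The pads swing forward as they close: fully open they stand 13 mm farther back than shut.
Start: joints at [0.988, 0.22, 1.526, -0, 1.395, -0.126], TCP at [0.276, 0.561, 0.231] pointing down, gripper open.
Joint ranges: [-2.98, 2.98], [-0.91, 2.08], [0.09, 2.57], [-1.24, 4.39], [0.2, 2.65], [-2.68, 2.68]. Speed limits (rad/s): [2.57, 2.57, 3.01, 3.14, 3.14, 3.14].

INTERFACE

Orientations are given as [roll, pitch, yaw] about the fixed x, y, z axes, in that order (R = Rz(yaw) Ry(pitch) Rx(roll)).
In Python, from plant import movep, move_l, set_joints, gripper_to, hold, inverse_kinematics, observe, get_image, get_calibration, Unreachable, job_done gives the robot as it stands. Calls block until the motion is done:
- movep(position, orientation): joint-space move of the TCP to a pose.
- move_l(position, feed=0.15, rotation=None, max_force=None): straight line of the TCP; rotation=None keeps the orientation; feed is the mean speed in m/s. With max_force (N) it stops when the force on the tool has changed by that much, and returns True; else False.
- set_joints(angles): joint-space move.
- gripper_to(opening, f_grip=None): finger opening in m; f_grip is the grip in N (None keeps the last); returns when the fingers have stopped.
- hold(seconds).
- inverse_kinematics(position, orientation): joint angles nearest the present ones, or None.
- observe(): the state.
- get_image(name): name is "scene" or "top" or "wrist"; returns (picture, depth): 420x560x3 uint8, red, green, blue; 420x560 float32, m along the optical axis (not along the pixel's ray), 0 where there is no reading.
- get_calibration(name): a dict with "intrinsics" (3x3 intrinsics, pixels), "world_from_camera" (4x4, takes a point from camera to world coordinates). Camera axes: x right, y down, z forward; pixel columns grow to the right and rows downward; lengths in m; the calibration is good to about 2 mm. A picture is of the moment at which its call begins: read the wrist's pose just before it. get_calibration takes no time and is no camera call; for the wrist camera it gives the pose at the moment of the call.
A pose or a line that the arm cannot do raises Unreachable and nothing moves.
- job_done(): hands the job in, once; it reports no verdict.
The state is a dict: "time_s": time; "q": joint angles; "joint_velocities": joint speeds; "joint_torque": joint torques, N m; "eef_pos": TCP position; "tcp_rot": TCP orientation; "ft_force": force on the tool from outside, world axes, zero at the start; "torque": the same for the moment, N m; "opening": finger opening in m.
Only numpy, scipy, OpenCV 4.12 (cv2) and the standard library are available. Lean on these libraries where they do the work, as an engineer would, in place of code of your own. Each camera call takes 0.05 s, during which the arm holds its last target. There are 200 camera calls.

TASK

Pick up the yellow wedge, slide its thin nose along the top of the steel rod under the flared lip of the spring clip, and push on until the clip has spread and sprung up free. Do not touch the clip with the gripper before it is free. Then draw the wedge out and lay it back on its black rubber mat, and put the clip in the green parts tray, leaving the other things alone.

Things in the scene. Friction and masses are not known exactly. Their poses are not given: they have to be found in the camera images.
- rail: Fixed rod stand: a level steel rod, 30 mm in diameter, 260 mm long, on two black post holders. Origin on the table under the rod's middle; y runs along the rod, x across it, z up. The rod's axis is 80 mm above the table, its top line 95 mm. Between its -y end and the clip nothing stands above that top line. The wedge comes along +y.
- rail_stop (a point): Rod axis (z = 80 mm) at y = 48 mm of the rail, middle of a black forked stop, 14 mm thick, fixed to the rod just behind the clip: two upright cheeks, 18 mm wide each, reaching 128 mm above the table, with a 26 mm wide slot between them over the rod. The wedge passes through the slot; the clip cannot.
- rail_clip_seat (a point): Point on the rod's axis at y = 20 mm of the rail, 80 mm above the table: the clip's origin lies here while it is clipped on.
- clip: Loose spring clip astride the rod: brass crown plate, 48 mm wide, 40 mm long (along y), two sprung legs, orange tab on top; 73 mm high, 0.12 kg. Origin on the rod's axis at mid-length while clipped on; x across, y along the rod, z up. Its +y end starts 1 mm or less from the stop. Crown from z = 23 to 27 mm; legs end 20 mm below the origin.
- clip_lip (a point): The mouth for the wedge: middle of the crown's -y edge, on its underside, at (0, -20, 23) mm of the clip, 8 mm above the rod's top; from here a 30 mm wide lip runs 9 mm on to -y, flaring up 7 mm. Two shoulders inside rest on the rod's flanks and leave a straight tunnel under the crown, 21 mm wide and 8 mm high over the rod's top line.
- clip_leg_l (a joint): Hinge of the leg at +x (rad, positive is spread; the other leg mirrors it); about 0 while clipped. Each bump holds under the rod with about 8 N. It must rise 9 mm for them to pass the rod's widest part; past about 14 mm the damped springs close again and raise the clip within a second to perch loosely on the rod, about 20 mm higher, up to 15 mm back and a little tilted, clear of the wedge.
- clip_tab (a point): Middle of the top face of the clip's orange plastic tab, 53 mm above the clip's origin. The tab is 12 mm wide in x, 40 mm long in y and 26 mm high, standing on the crown: the place to grip the freed clip.
- wedge: Yellow plastic wedge, 170 mm long, 14 mm wide, loose, 0.14 kg. Origin at the foot of the nose edge; the nose points along +y, the flat foot is at z = 0. 2 mm thick at the nose, rising evenly to 25 mm at y = -55 mm, then level to the tail. Starts on the mat, foot down. The clip springs up as the level part comes under it: nose at y = 65 to 90 mm of the rail. Pushing takes 10 to 20 N.
- wedge_handle (a point): Middle of the top of the black rubber grip block over the wedge's tail, at (0, -147, 72) mm in the wedge's frame. The block is 16 mm wide in x, 45 mm long in y (-169 to -125 mm) and stands from z = 25 to 72 mm.
- mat: Fixed black rubber mat, 130 mm (x) by 200 mm (y), 4 mm thick. Origin at the centre of its underside.
- tray: Fixed green open parts tray, 150 mm (x) by 180 mm (y), walls 30 mm high and 4 mm thick, floor 4 mm thick. Origin at the centre of its underside.
- mirror_post: Bystander: mirror mount on a black post with a round aluminium foot, 126 mm high, loose. Origin at the centre of its foot.
- tape: Bystander: roll of yellow tape lying flat, 90 mm across, 20 mm high, loose. Origin at the centre of its underside.

How it is judged:
On the way:
1. the wedge, its foot along the rod, is through under the clip and the clip has sprung up, spread free, above the rod (z of clip in the frame of rail above 0.096 m and y of wedge in the frame of rail above 0.055 m and z of wedge in the frame of rail between 0.085 and 0.11 m and x of wedge in the frame of rail between -0.013 and 0.013 m and x of clip in the frame of rail between -0.02 and 0.02 m and angle between clip's own z axis and vertical below 0.3 rad), for 0.2 s.
At the end, for the whole second after the job is handed in: The clip rests inside the tray (its origin within the tray's walls and less than 60 mm above the table, borne by the tray); the wedge rests on the mat (touching it, its grip over the mat or at most 10 mm beyond an edge, its nose less than 30 mm above the table); both are still (x of clip in the frame of tray between -0.07 and 0.07 m and y of clip in the frame of tray between -0.085 and 0.085 m and height (world z) of clip below 0.06 m and contact force between clip and tray above 0.3 N and x of wedge_handle in the frame of mat between -0.075 and 0.075 m and y of wedge_handle in the frame of mat between -0.11 and 0.11 m and height (world z) of wedge below 0.03 m and contact force between wedge and mat above 0.3 N and linear speed of each of clip, wedge below 0.02 m/s).
It fails at once if the gripper touches the clip before the wedge has sprung it free of the rod (contact force between the fingers and clip above 0.5 N and z of clip in the frame of rail between 0.065 and 0.092 m and horizontal distance between clip and rail_clip_seat below 0.06 m).
It fails at once if the mirror post is moved or tipped (distance of mirror_post from where it was at the start of the episode above 0.015 m or angle between mirror_post's own z axis and vertical above 0.2 rad).
It fails at once if the tape is moved (distance of tape from where it was at the start of the episode above 0.015 m).
It also fails if it takes over 72 s, if anything falls off the work surface, if the arm or the gripper's body presses on something with over 40 N, if the wrist force passes 120 N, or if a joint passes its speed limit or range.

## Working session

There is one attempt and no reset: what is moved stays moved. The work goes in short steps, each a Python script; the robot and the scene stay as the last script left them, time stands still between calls to the robot, and variables do not carry over. Pictures are saved under pics/ and viewed, about 8 in all and at most 12, crops included, and the job is handed in when it is done.

```bash
mkdir -p pics; ls; cat > h.py <<'E'
import numpy as np, cv2
from plant import *
def grab(name,fn=None):
    K=get_calibration(name); im,d=get_image(name)
    if fn: cv2.imwrite('pics/'+fn,im[:,:,::-1])
    return im,d,np.array(K['intrinsics']),np.array(K['world_from_camera'])
def cloud(d,K,T):
    v,u=np.mgrid[0:d.shape[0],0:d.shape[1]]
    p=np.stack([(u-K[0,2])/K[0,0]*d,(v-K[1,2])/K[1,1]*d,d],-1)
    return p@T[:3,:3].T+T[:3,3]
E
python3 - <<'E'
from h import *
o=observe();print(o)
a=[]
for n in('top','scene'):
    im,d,K,T=grab(n);print(n,K,T);np.savez(f'{n}0.npz',im=im,d=d,K=K,T=T);cv2.imwrite(f'pics/{n}0.png',im[:,:,::-1])
E
```

```text
pics
{'time_s': 0.0, 'q': array([ 9.87898521e-01,  2.21238044e-01,  1.52760268e+00,  2.80632813e-05,
        1.39467498e+00, -1.26057842e-01]), 'joint_velocities': array([-0.00055344, -0.00030212,  0.00131054,  0.00166518,  0.00033274,
       -0.00015759]), 'joint_torque': array([-2.69923192e-03, -4.96893954e+01, -3.89396060e+01, -5.11567196e-04,
        1.10886039e-02,  3.36516734e-07]), 'eef_pos': array([0.27533944, 0.56042267, 0.23019631]), 'tcp_rot': array([-1.71121562,  1.56887308, -2.16806053]), 'ft_force': array([ 0.17395287, -0.19826969,  0.21053172]), 'torque': array([-0.01459718, -0.02452613, -0.02077614]), 'opening': 0.08532281738649168}
top [[387.38568891   0.         276.53723106]
 [  0.         387.38568891 208.91300844]
 [  0.           0.           1.        ]] [[-0.00564831 -0.99630056  0.0857513   0.50180469]
 [-0.99987258  0.00434654 -0.01535988  0.02752581]
 [ 0.01493033 -0.08582713 -0.99619817  1.111884  ]
 [ 0.          0.          0.          1.        ]]
scene [[545.60294195   0.         277.13100346]
 [  0.         545.60294195 214.74950547]
 [  0.           0.           1.        ]] [[-0.2996441   0.60482708 -0.73783305  1.47847589]
 [ 0.95381865  0.172846   -0.24567101  0.30982134]
 [-0.02105699 -0.77737279 -0.62868764  0.88112499]
 [ 0.          0.          0.          1.        ]]
```

View pics/top0.png

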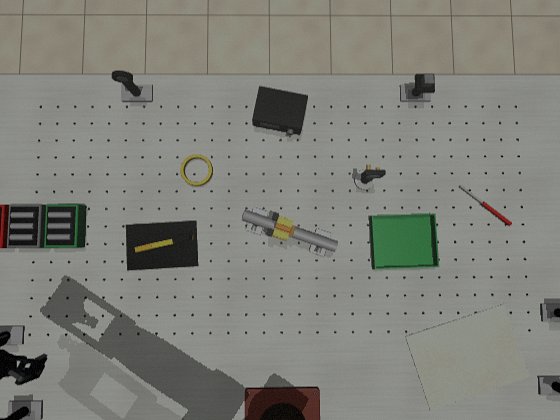

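View pics/scene0.png

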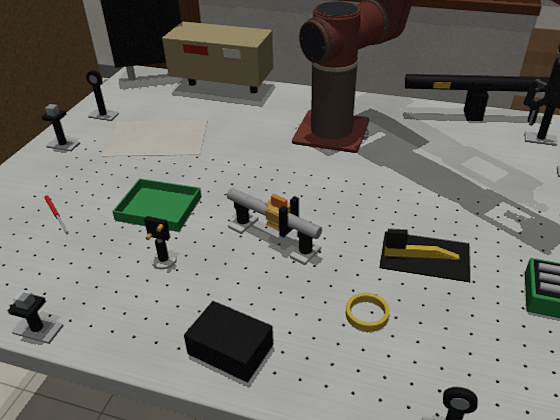

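The top view has x up and y to the left. The rod runs from (245,215) to (337,245), with the clip at (284,228) and the stop to its left. The wedge is on the mat at (160,243), nose left and grip right at about (190,238). The tray is at (404,240), the tape at (197,170) and the mirror post at (365,178). The scene view agrees: the stop is on the +y side of the clip.

```bash
cat > m.py <<'E'
from h import *
for n in('top','scene'):
    z=np.load(n+'0.npz');im=z['im'];P=cloud(z['d'],z['K'],z['T']);hsv=cv2.cvtColor(im,cv2.COLOR_RGB2HSV)
    H,S,V=[hsv[...,i].astype(int) for i in range(3)]
    x,y,h=P[...,0],P[...,1],P[...,2]
    box=lambda a,b,c,d:(x>a)&(x<b)&(y>c)&(y<d)
    def st(name,m):
        q=P[m]
        if len(q)<5: print(n,name,len(q));return
        r=cv2.minAreaRect(q[:,:2].astype(np.float32)*1000)
        print(n,name,len(q),'med',np.median(q,0).round(4),'rect',np.round(r[0],1),np.round(r[1],1),round(r[2],1),'zmax',np.percentile(q[:,2],[5,95]).round(4))
    yel=(H>18)&(H<35)&(S>110)&(V>80)
    st('wedge',yel&box(.3,.55,.2,.5)&(h<.05)); 
    st('block',box(.3,.55,.15,.5)&(h>.055)&(h<.09)&(V<90))
    st('mat',box(.3,.55,.15,.52)&(h<.015)&(V<60)&(h>-.01))
    st('tray',(H>45)&(H<80)&(S>120)&box(.2,.7,-.6,-.1))
    st('rod',box(.3,.6,-.2,.2)&(h>.085)&(h<.102)&(S<60))
    st('tab',(H>3)&(H<18)&(S>140)&box(.3,.6,-.2,.2)&(h>.1))
    st('stop',box(.3,.6,-.2,.2)&(h>.115)&(V<60))
    st('crown',yel&box(.3,.6,-.2,.2)&(h>.09))
    st('tape',yel&box(.5,.8,.1,.4)&(h<.05))
    st('post',box(.45,.75,-.35,-.1)&(h>.03)&(h<.16)&~((H>45)&(H<80)&(S>120)))
E
python3 m.py
```

```text
top wedge 213 med [0.4962 0.3533 0.0266] rect [495.9 356.5] [ 14.6 111.4] 12.7 zmax [0.0063 0.0321]
top block 115 med [0.5146 0.2659 0.0764] rect [515.7 267.9] [16.  44.7] 12.4 zmax [0.0633 0.0797]
top mat 2644 med [0.4823 0.3416 0.0046] rect [425.  325.9] [350.5 249.8] 89.9 zmax [0.001 0.008]
top tray 3112 med [ 0.5034 -0.351   0.0056] rect [ 504.  -347.3] [146.6 180.5] 1.8 zmax [0.0021 0.0305]
top rod 836 med [ 0.5282 -0.0467  0.0938] rect [530.8 -20.9] [259.8  48.9] 74.3 zmax [0.087  0.0976]
top tab 55 med [ 0.5376 -0.0062  0.1334] rect [534.7  -7.2] [49.4 24.7] 81.3 zmax [0.1093 0.1363]
top stop 120 med [0.5227 0.0275 0.1311] rect [540.2  25.6] [15.7 75.2] 75.3 zmax [0.1262 1.1119]
top crown 242 med [ 0.536  -0.002   0.1077] rect [538.3  -5.4] [46.4 50.8] 71.2 zmax [0.1047 0.1319]
top tape 331 med [0.693  0.2552 0.021 ] rect [618.3 272. ] [ 87.2 279.4] 70.1 zmax [0.015  0.0312]
top post 525 med [ 0.5791 -0.2215  0.095 ] rect [ 558.4 -230.7] [173.4 277.8] 57.0 zmax [0.0327 0.1283]
scene wedge 666 med [0.5038 0.3336 0.018 ] rect [488.2 331.1] [ 46.1 169.2] 11.9 zmax [0.0065 0.0311]
[... 211 characters left out ...]
6 med [ 0.4941 -0.352   0.0059] rect [ 525.5 -302.6] [323.4 227.4] 57.3 zmax [0.0012 0.0295]
scene rod 717 med [0.5346 0.0128 0.0924] rect [538.9 -19.3] [262.   58.6] 75.9 zmax [0.0859 0.0965]
scene tab 165 med [0.5416 0.0012 0.1254] rect [538.7  11.2] [57.3 29.8] 61.7 zmax [0.1088 0.1333]
scene stop 125 med [0.5631 0.0274 0.1246] rect [549.2  28.9] [15.1 63.1] 69.7 zmax [0.1165 0.1297]
scene crown 125 med [ 0.5516 -0.0098  0.1068] rect [538.6  -3.2] [50.  52.4] 71.9 zmax [0.102  0.1115]
scene tape 1036 med [0.6739 0.268  0.0187] rect [613.3 270.4] [111.3 287.1] 68.5 zmax [0.0052 0.0296]
scene post 903 med [ 0.6837 -0.2259  0.0877] rect [ 597.5 -179.4] [ 50.6 258.6] 57.0 zmax [0.0383 0.125 ]
```

```bash
python3 - <<'E'
from h import *
pi=np.pi
for s in(-1,1):
    for p,th in(((.516,.266,.04),.218),((.529-.267*.25,-.021-.964*.25,.15),-.27),((.529-.267*.07,-.021-.964*.07,.15),-.27),((.5,-.35,.1),0),((.53,-.02,.33),-.27)):
        q=inverse_kinematics(p,[0,pi/2,th+s*pi/2]);print(s,p,None if q is None else np.round(q,2))
s=-1
movep([.516,.268,.26],[0,pi/2,.218+s*pi/2])
T=[]
for n,p,th in(('w1',None,0),('r1',[.52,-.04,.34],-.27)):
    if p: movep(p,[0,pi/2,th+s*pi/2])
    im,d,K,Tc=grab('wrist',n+'.png');np.savez(n+'.npz',im=im,d=d,K=K,T=Tc);print(Tc.round(3).tolist())
a=[cv2.imread(f'pics/{n}.png') for n in('w1','r1')]
cv2.imwrite('pics/wr.png',cv2.resize(np.hstack(a),(800,300)));print(observe()['time_s'])
E
```

```text
-1 (0.516, 0.266, 0.04) [ 0.34  0.33  1.78 -0.    1.03  0.12]
-1 (0.46225000000000005, -0.262, 0.15) [-0.66  0.07  1.85 -0.    1.22 -0.39]
-1 (0.51031, -0.08848, 0.15) [-0.32  0.04  1.88 -0.    1.22 -0.05]
-1 (0.5, -0.35, 0.1) [-0.74  0.31  1.68 -0.    1.15 -0.74]
-1 (0.53, -0.02, 0.33) [-0.19 -0.05  1.64 -0.    1.56  0.08]
1 (0.516, 0.266, 0.04) None
1 (0.46225000000000005, -0.262, 0.15) None
1 (0.51031, -0.08848, 0.15) None
1 (0.5, -0.35, 0.1) [-0.74  0.31  1.68  0.    1.15  2.4 ]
1 (0.53, -0.02, 0.33) None
[[0.976, 0.208, 0.066, 0.497], [0.218, -0.93, -0.296, 0.345], [0.0, 0.303, -0.953, 0.402], [0.0, 0.0, 0.0, 1.0]]
[[0.964, -0.252, -0.081, 0.539], [-0.265, -0.919, -0.292, 0.037], [-0.001, 0.303, -0.953, 0.481], [0.0, 0.0, 0.0, 1.0]]
2.825
```

View pics/wr.png

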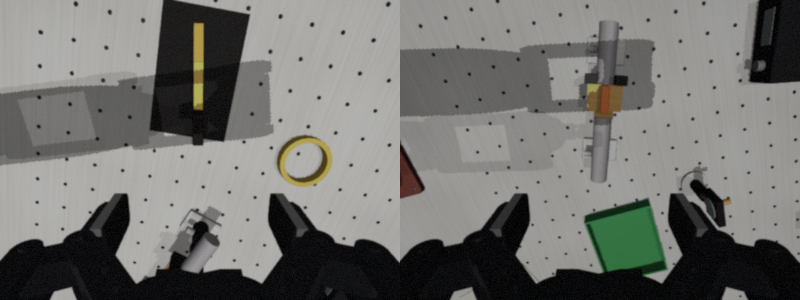

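The wrist pictures show the wedge on the mat, nose up in the picture, with its block near (197,125). The second shows the rod along (600,20)-(598,180), the clip with the lip at about (603,115), and the stop just above it. Next I measure from these.

```bash
cat > m2.py <<'E'
from h import *
def load(n):
    z=np.load(n+'.npz');P=cloud(z['d'],z['K'],z['T']);hsv=cv2.cvtColor(z['im'],cv2.COLOR_RGB2HSV).astype(int)
    return P,hsv[...,0],hsv[...,1],hsv[...,2]
def st(name,P,m):
    q=P[m]
    if len(q)<5: print(name,len(q));return
    r=cv2.minAreaRect(q[:,:2].astype(np.float32)*1000)
    l=cv2.fitLine(q[:,:2].astype(np.float32),cv2.DIST_HUBER,0,.001,.001).ravel()
    if l[1]<0:l[:2]*=-1
    print(name,len(q),'rect',np.round(r[0],1),np.round(r[1],1),round(r[2],1),'yaw',np.arctan2(-l[0],l[1]).round(3),'pt',l[2:].round(4),'z',np.percentile(q[:,2],[3,50,97]).round(4))
if __name__=='__main__':
    P,H,S,V=load('w1');b=lambda a,c,d,e:(P[...,0]>a)&(P[...,0]<c)&(P[...,1]>d)&(P[...,1]<e)
    h=P[...,2];yel=(H>18)&(H<35)&(S>110)&(V>60)
    st('wedge',P,yel&b(.4,.6,.25,.5)&(h<.05))
    st('block top',P,b(.45,.58,.2,.35)&(h>.068)&(h<.09))
    st('mat',P,b(.38,.6,.2,.48)&(h<.015)&(V<45))
    P,H,S,V=load('r1');h=P[...,2]
    st('rod',P,b(.4,.65,-.2,.15)&(h>.091)&(h<.1)&(S<50)&(V>80))
    m=b(.4,.65,-.2,.15)&(h>.081)&(h<.1)&(S<50)&(V>80);st('rodwide',P,m)
    st('stop',P,b(.4,.65,-.1,.1)&(h>.122)&(h<.135)&(V<60))
    st('tab',P,b(.4,.65,-.1,.1)&(h>.129)&(h<.14)&(H<18)&(S>120))
    st('crown',P,b(.4,.65,-.1,.1)&(h>.103)&(h<.112)&(S>80)&(H<35))
E
python3 m2.py
```

```text
wedge 1853 rect [494.9 352.9] [ 17.2 128.5] 12.2 yaw 0.214 pt [0.494  0.3555] z [0.0023 0.0255 0.0292]
block top 693 rect [513.1 271.1] [15.1 44.8] 12.2 yaw 0.204 pt [0.5126 0.2723] z [0.0728 0.0748 0.0763]
mat 17961 rect [497.8 326. ] [203.6 251.9] 0.0 yaw -0.284 pt [0.4821 0.3285] z [0.0014 0.003  0.0045]
rod 2432 rect [524.1 -17. ] [258.9  35.3] 71.0 yaw -0.331 pt [ 0.5348 -0.0094] z [0.0912 0.0929 0.0948]
rodwide 3667 rect [526.2 -18.2] [260.1  40.1] 71.0 yaw -0.328 pt [ 0.5319 -0.0166] z [0.0837 0.0921 0.0946]
stop 453 rect [547.   25.4] [13.7 60. ] 70.7 yaw 1.235 pt [0.5478 0.0252] z [0.1253 0.1269 0.1284]
tab 451 rect [538.   -0.6] [39.6 12. ] 70.9 yaw -0.328 pt [ 5.38e-01 -4.00e-04] z [0.1298 0.1316 0.133 ]
crown 1522 rect [537.   -2.8] [56.2 53.3] 71.5 yaw 1.243 pt [ 0.5363 -0.0034] z [0.1036 0.106  0.1112]
```

```bash
cat > g.py <<'E'
from h import *
pi=np.pi
RY=-.331; U=np.array([-np.sin(RY),np.cos(RY)]); N=np.array([np.cos(RY),np.sin(RY)]); O=np.array([.5315,-.0197])
DOWN=lambda th:[0,pi/2,th-pi/2]
GY=.150
def tcp(nose,z,dx=0.): return [*(O+U*(nose-GY)+N*dx),z]
E
python3 - <<'E'
from g import *
w=[.5139,.2681]
movep([*w,.13],DOWN(.213)); move_l([*w,.042],feed=.08,max_force=8)
print(observe()['eef_pos'])
gripper_to(0,80);o=observe();print(o['opening'],o['eef_pos'],o['ft_force'])
move_l([*w,.15]);move_l([*w,.31],feed=.25)
movep(tcp(-.045,.30),DOWN(RY))
move_l(tcp(-.045,.150))
im,d,K,T=grab('wrist','i1.png');np.savez('i1.npz',im=im,d=d,K=K,T=T)
im,d,K,T=grab('scene','s1.png');np.savez('s1.npz',im=im,d=d,K=K,T=T)
b=cv2.imread('pics/s1.png')[130:280,150:350]
cv2.imwrite('pics/c1.png',np.hstack([cv2.resize(cv2.imread('pics/i1.png'),(400,300)),cv2.resize(b,(400,300))]))
o=observe();print(o['eef_pos'],tcp(-.045,.15),o['ft_force'],o['opening'],o['time_s'])
E
```

```text
[0.51448959 0.26832241 0.04270365]
0.014925909144949349 [0.51414924 0.26816164 0.0422276 ] [0.10145777 0.0350068  1.91389582]
[ 0.46891009 -0.20459522  0.15128223] [np.float64(0.4681271628309516), np.float64(-0.20411497636890905), 0.15] [ 0.30841839  0.06323471 -0.49587091] 0.01492375517743901 10.75
```

View pics/c1.png

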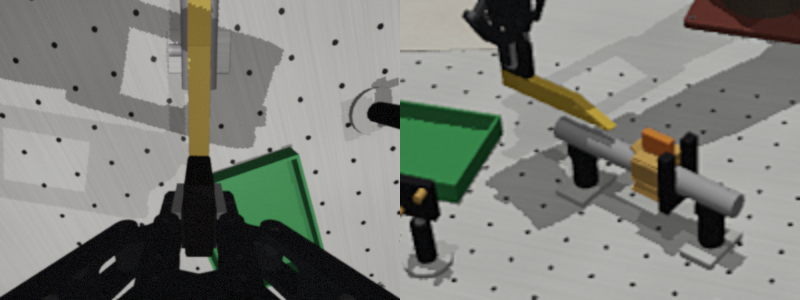

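The wedge is held level over the rod's end with its nose short of the clip. Next I measure its lateral offset and yaw in the rail frame.

```bash
cat > m3.py <<'E'
from g import *
import sys
def an(n,clipped=True):
    z=np.load(n+'.npz');P=cloud(z['d'],z['K'],z['T']);hsv=cv2.cvtColor(z['im'],cv2.COLOR_RGB2HSV).astype(int);H,S,V=hsv[...,0],hsv[...,1],hsv[...,2]
    q=P[...,:2]-O; rx=q@N; ry=q@U; h=P[...,2]
    m=(H>18)&(H<35)&(S>110)&(V>60)&(abs(rx)<.04)&(ry>-.3)&(ry<-.035)&(h>.09)
    for a in np.arange(-.2,-.03,.02):
        k=m&(ry>a)&(ry<a+.02)
        if k.sum()>8: print(n,'wedge y%.2f'%a,'x %.1f %.1f'%tuple(1e3*np.percentile(rx[k],[3,97])),'z %.1f'%(1e3*np.median(h[k])))
    if m.any(): print(' nose ymax',ry[m].max().round(4))
    r=(S<50)&(V>80)&(abs(rx)<.03)&(h>.084)&(h<.1)
    for a in(-.12,-.1,-.08,-.06,-.04,.06,.08,.1):
        k=r&(ry>a)&(ry<a+.02)
        if k.sum()>20: print(n,'rod y%.2f'%a,'x %.1f %.1f'%tuple(1e3*np.percentile(rx[k],[2,98])),'zmax %.1f'%(1e3*np.percentile(h[k],95)))
    for nm,k in(('tab',(H<18)&(S>120)&(h>.125)&(abs(rx)<.04)&(abs(ry)<.06)),):
        if k.sum(): print(n,nm,'x',np.percentile(rx[k],[3,97]).round(4),'y',np.percentile(ry[k],[3,97]).round(4),'z',np.percentile(h[k],97).round(4))
if __name__=='__main__':
    for n in sys.argv[1:]: an(n)
E
python3 m3.py i1 s1 r1
```

```text
i1 wedge y-0.18 x -6.6 5.5 z 136.8
i1 wedge y-0.16 x -6.9 5.7 z 136.8
i1 wedge y-0.14 x -6.8 5.6 z 136.8
i1 wedge y-0.12 x -6.9 5.7 z 136.8
i1 wedge y-0.10 x -7.2 6.0 z 132.1
i1 wedge y-0.08 x -6.9 5.9 z 126.8
 nose ymax -0.0747
i1 rod y-0.12 x -14.0 11.4 zmax 91.0
i1 rod y-0.10 x -11.9 11.6 zmax 91.3
i1 rod y-0.08 x -13.7 13.5 zmax 91.5
s1 wedge y-0.20 x 2.0 7.8 z 124.1
s1 wedge y-0.18 x -1.9 7.3 z 126.8
s1 wedge y-0.16 x -5.0 7.9 z 132.0
s1 wedge y-0.14 x -4.0 7.9 z 129.7
s1 wedge y-0.12 x -4.7 7.2 z 130.8
s1 wedge y-0.10 x -5.6 8.2 z 128.9
s1 wedge y-0.08 x -5.9 7.0 z 124.1
s1 wedge y-0.06 x -5.6 6.9 z 117.3
 nose ymax -0.0436
s1 rod y-0.12 x -10.8 12.6 zmax 95.0
s1 rod y-0.10 x -8.8 13.7 zmax 95.9
s1 rod y-0.08 x -8.2 13.3 zmax 95.1
s1 rod y-0.06 x -10.0 13.0 zmax 95.6
s1 rod y-0.04 x -8.0 15.5 zmax 97.1
s1 rod y0.06 x -8.9 14.6 zmax 96.3
s1 rod y0.08 x -9.3 14.5 zmax 96.1
s1 rod y0.10 x -8.7 13.3 zmax 96.4
s1 tab x [-0.0049  0.0092] y [0.0035 0.0435] z 0.1351
r1 rod y-0.12 x -13.1 13.0 zmax 94.2
r1 rod y-0.10 x -13.3 13.1 zmax 94.1
r1 rod y-0.08 x -13.0 13.2 zmax 94.2
r1 rod y-0.06 x -13.2 13.0 zmax 94.0
r1 rod y-0.04 x -13.0 13.1 zmax 94.4
r1 rod y0.06 x -13.2 6.9 zmax 94.5
r1 rod y0.08 x -5.7 7.6 zmax 94.7
r1 rod y0.10 x -13.1 13.0 zmax 94.5
r1 tab x [-0.0364  0.0369] y [-0.0201  0.0391] z 0.4301
```

Aligned to within about 1 mm and straight. Now I lower until contact, then push.

```bash
python3 - <<'E'
from g import *
r=move_l(tcp(-.045,.129,.0005),feed=.03,max_force=4)
o=observe();z=o['eef_pos'][2];print('touch',r,z,o['ft_force'])
z+=.0005
for n in(-.015,.0,.02,.04,.055,.065):
    r=move_l(tcp(n,z,.0005),feed=.04,max_force=45)
    o=observe();e=o['eef_pos'];q=e[:2]-O
    print(n,r,'x %.1f nose %.1f z %.1f'%(1e3*(q@N),1e3*(q@U+GY),1e3*e[2]),'F along %.1f across %.1f z %.1f'%(o['ft_force'][:2]@U,o['ft_force'][:2]@N,o['ft_force'][2]),o['opening'].round(4))
    if r: break
im,d,K,T=grab('scene','s2.png');np.savez('s2.npz',im=im,d=d,K=K,T=T)
cv2.imwrite('pics/c2.png',cv2.resize(cv2.imread('pics/s2.png')[130:280,150:350],(640,480)));print(o['time_s'])
E
python3 m3.py s2|grep -v rod
```

```text
touch True 0.13263062096967035 [-0.02850783  1.26316943  5.56176352]Traceback (most recent call last):
  File "<stdin>", line 8, in <module>
AttributeError: 'float' object has no attribute 'round'
Traceback (most recent call last):
  File "m3.py", line 18, in <module>
    for n in sys.argv[1:]: an(n)
                           ~~^^^
  File "m3.py", line 4, in an
    z=np.load(n+'.npz');P=cloud(z['d'],z['K'],z['T']);hsv=cv2.cvtColor(z['im'],cv2.COLOR_RGB2HSV).astype(int);H,S,V=hsv[...,0],hsv[...,1],hsv[...,2]
FileNotFoundError: [Errno 2] No such file or directory: 's2.npz'
```

```bash
python3 - <<'E'
from g import *
z=.1331
for n in(-.015,.0,.02,.04,.055,.065):
    r=move_l(tcp(n,z,.0005),feed=.04,max_force=45)
    o=observe();e=o['eef_pos'];q=e[:2]-O
    print(n,r,'x %.1f nose %.1f z %.1f'%(1e3*(q@N),1e3*(q@U+GY),1e3*e[2]),'F along %.1f across %.1f z %.1f'%(o['ft_force'][:2]@U,o['ft_force'][:2]@N,o['ft_force'][2]),o['opening'])
    if r: break
im,d,K,T=grab('scene','s2.png');np.savez('s2.npz',im=im,d=d,K=K,T=T)
cv2.imwrite('pics/c2.png',cv2.resize(cv2.imread('pics/s2.png')[130:280,150:350],(640,480)));print(o['time_s'])
E
python3 m3.py s2|grep -v rod
```

```text
-0.015 False x 0.4 nose -14.8 z 133.0 F along 1.5 across 1.5 z 3.2 0.014965677154389167
0.0 False x 0.5 nose 0.6 z 133.1 F along 0.8 across 0.9 z 3.0 0.01458389767040341
0.02 False x 0.7 nose 18.9 z 133.3 F along -8.6 across 0.7 z 3.6 0.014807298602915537
0.04 False x 0.6 nose 39.8 z 133.2 F along -4.0 across 0.6 z 4.5 0.014905995777260104
0.055 False x 0.6 nose 55.4 z 133.2 F along -2.5 across 0.9 z 3.0 0.014831526377994977
0.065 False x 0.6 nose 64.1 z 133.2 F along -7.3 across -0.0 z 4.5 0.014792532665889152
15.225
s2 wedge y-0.12 x 2.2 6.9 z 105.3
s2 wedge y-0.10 x 2.2 7.4 z 106.9
s2 wedge y-0.08 x 0.9 8.1 z 106.6
s2 wedge y-0.06 x -4.6 7.5 z 113.1
s2 wedge y-0.04 x -5.3 6.3 z 112.5
 nose ymax -0.0354
s2 tab x [-0.0367  0.0386] y [-0.0584  0.0378] z 0.5247
```

View pics/c2.png

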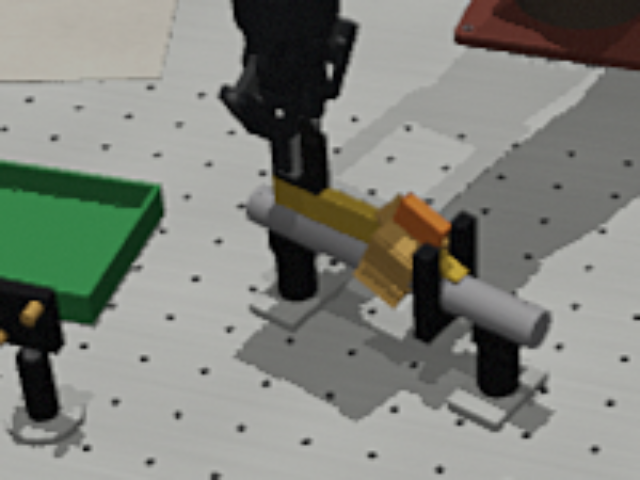

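The wedge is under the clip, which is spreading and pitched up at the lip end. The nose shows in the slot at about (460,270), so I keep pushing.

```bash
python3 - <<'E'
from g import *
z=.1331
for n in(.072,.080,.086):
    r=move_l(tcp(n,z,.0005),feed=.03,max_force=45);hold(.6)
    o=observe();e=o['eef_pos'];q=e[:2]-O
    print(n,r,'x %.1f nose %.1f z %.1f'%(1e3*(q@N),1e3*(q@U+GY),1e3*e[2]),'F along %.1f across %.1f z %.1f'%(o['ft_force'][:2]@U,o['ft_force'][:2]@N,o['ft_force'][2]))
    im,d,K,T=grab('scene','s3.png');P=cloud(d,K,T);hsv=cv2.cvtColor(im,cv2.COLOR_RGB2HSV).astype(int)
    q=P[...,:2]-O;k=(hsv[...,0]<18)&(hsv[...,1]>140)&(abs(q@N)<.04)&(abs(q@U)<.08)&(P[...,2]>.12)&(P[...,2]<.22)
    print('tab n',k.sum(),'y',np.percentile((q@U)[k],[3,97]).round(4),'z',np.percentile(P[k][:,2],[5,50,97]).round(4))
    if np.percentile(P[k][:,2],97)>.155: break
cv2.imwrite('pics/c3.png',cv2.resize(cv2.imread('pics/s3.png')[130:280,150:350],(640,480)));print(o['time_s'])
E
```

```text
0.072 False x 0.5 nose 71.9 z 133.2 F along -5.0 across 0.3 z 5.2
tab n 186 y [0.0069 0.0512] z [0.1225 0.1376 0.1511]
0.08 False x 0.5 nose 80.8 z 133.2 F along -0.2 across 0.0 z 4.9
tab n 183 y [-0.0089  0.0296] z [0.1281 0.1429 0.1551]
17.325
```

View pics/c3.png

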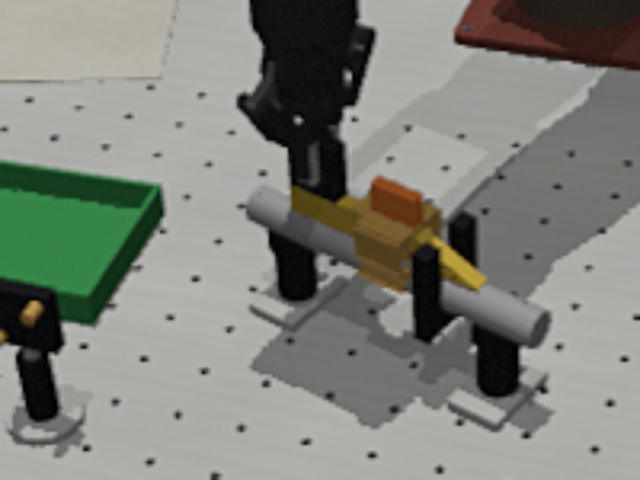

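The clip has sprung up level: its tab top is at about 0.153 m and the push force has dropped to zero. I'll draw the wedge out and return it to the mat.

```bash
python3 - <<'E'
from g import *
hold(.4)
z=.1336
for n in(.04,-.07):
    r=move_l(tcp(n,z,.0005),feed=.06,max_force=40);o=observe();print(n,r,'F along %.1f z %.1f'%(o['ft_force'][:2]@U,o['ft_force'][2]))
    if r: raise SystemExit
move_l(tcp(-.08,.31),feed=.2)
w=[.5141,.2681]
movep([*w,.31],DOWN(.213))
move_l([*w,.08],feed=.2)
r=move_l([*w,.0415],feed=.05,max_force=5);o=observe();print(r,o['eef_pos'],o['ft_force'])
gripper_to(.06);hold(.2);move_l([*w,.15]);move_l([*w,.26],feed=.2)
im,d,K,T=grab('wrist','w2.png');np.savez('w2.npz',im=im,d=d,K=K,T=T)
movep([*(O-.02*U),.36],DOWN(RY))
im,d,K,T=grab('wrist','r2.png');np.savez('r2.npz',im=im,d=d,K=K,T=T)
a=[cv2.imread(f'pics/{n}.png') for n in('w2','r2')]
cv2.imwrite('pics/wr2.png',cv2.resize(np.hstack(a),(800,300)));print(observe()['time_s'])
E
python3 - <<'E'
from g import *
from m2 import load,st
P,H,S,V=load('w2');h=P[...,2];b=lambda a,c,d,e:(P[...,0]>a)&(P[...,0]<c)&(P[...,1]>d)&(P[...,1]<e)
st('block top',P,b(.45,.58,.2,.35)&(h>.068)&(h<.09))
st('wedge',P,b(.4,.6,.25,.5)&(h<.05)&(H>18)&(H<35)&(S>110)&(V>60))
P,H,S,V=load('r2');h=P[...,2]
t=b(.4,.65,-.1,.1)&(h>.12)&(h<.2)&(H<18)&(S>120);st('tab all',P,t)
st('tab top',P,t&(h>.143));q=P[...,:2]-O
tt=t&(h>np.percentile(h[t],60)-.01)
A=np.c_[(q@N)[tt],(q@U)[tt],np.ones(tt.sum())];print('plane',np.linalg.lstsq(A,h[tt],rcond=None)[0])
E
```

```text
0.04 False F along -0.8 z 1.3
-0.07 False F along -0.3 z -1.9
True [0.51342355 0.26779251 0.04224051] [ 0.20997467 -0.18398533  3.83949239]
29.0583
block top 715 rect [511.6 270.5] [15.2 45.1] 12.6 yaw 0.215 pt [0.5116 0.2713] z [0.0729 0.0747 0.0761]
wedge 1934 rect [494.1 351.7] [ 17.6 130.4] 12.0 yaw 0.215 pt [0.4933 0.3545] z [0.0022 0.0252 0.0292]
tab all 803 rect [535.5  -7. ] [69.8 51.1] 71.9 yaw -0.329 pt [ 0.5324 -0.0159] z [0.1249 0.1507 0.1529]
tab top 451 rect [534.9 -13.6] [40.1 11.6] 71.1 yaw -0.338 pt [ 0.5349 -0.0129] z [0.1498 0.1518 0.1531]
plane [-0.01620794 -0.02503476  0.15176222]
```

View pics/wr2.png

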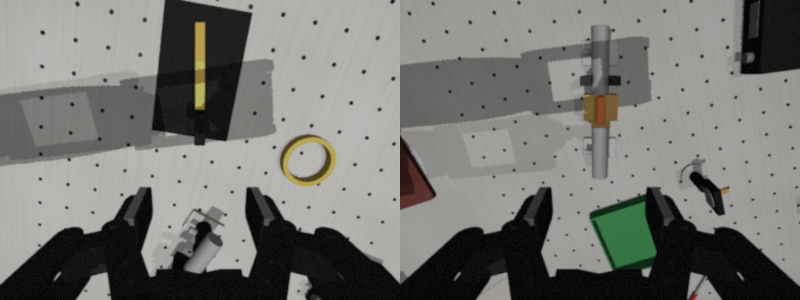

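The wedge is back on the mat where it started. The clip is perched level on the rod, with the tab centre at (0.535,-0.013) and its top at 0.153. Now for the clip.

```bash
python3 - <<'E'
from g import *
c=[.5349,-.0134]
movep([*c,.21],DOWN(-.335))
r=move_l([*c,.1305],feed=.06,max_force=6);print(r,observe()['eef_pos'])
gripper_to(0,40);o=observe();print(o['opening'])
move_l([*c,.19],feed=.08);move_l([*c,.28])
o=observe();print(o['opening'],o['ft_force'])
p=[.504,-.347]
movep([*p,.28],DOWN(0));
im,d,K,T=grab('scene','s4.png')
move_l([*p,.10]);r=move_l([*p,.05],feed=.03,max_force=4);o=observe();print(r,o['eef_pos'],o['opening'])
gripper_to(.05);hold(.2);move_l([*p,.15],feed=.1);move_l([.45,-.30,.30],feed=.2);hold(.5)
im,d,K,T=grab('scene','s5.png')
im,d,K,T=grab('top','t5.png')
a=cv2.resize(cv2.imread('pics/s5.png'),(400,300));b=cv2.resize(cv2.imread('pics/t5.png'),(400,300))
cv2.imwrite('pics/end.png',np.hstack([a,b]));print(observe()['time_s'])
E
```

```text
False [ 0.53524888 -0.01345426  0.1309993 ]
0.011153143851980678
0.010963881681048069 [ 0.01895732  1.0432249  -1.42816582]
True [ 0.50400482 -0.3469363   0.05477413] 0.011214426855677175
40.7
```

View pics/end.png

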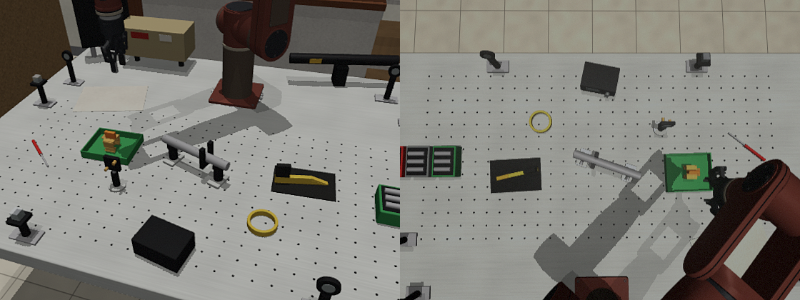

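The clip stands in the tray at (110,143) in the scene view and (690,172) in the top view. The wedge is on the mat, and the tape and mirror post haven't moved. Handing in.

```bash
python3 -c "
from plant import *
job_done();print(observe()['time_s'])"
```

```text
the job is handed in; nothing more can be done
the job is handed in; nothing more can be done
```

I finished the job and handed it in at about 41 s of the 72 s allowed; the hand-in reports no verdict.

- **Freeing the clip:** I pushed the wedge along the rod until its nose was about 81 mm along the rail. The clip then sprang up level and the push force dropped from about 9 N at most to zero. The tab top was at about 153 mm, which puts the clip's origin at about 100 mm, only about 4 mm over the 96 mm limit. The gripper went nowhere near the clip before it was free.
- **Wedge:** it is back on the mat within about 2 mm of where it started, checked with the wrist camera.
- **Clip:** I gripped it by the tab and set it down in the tray at a light contact. The last pictures show it standing upright in the middle of the tray.
- **Bystanders:** the tape and mirror post look unmoved in the last pictures; I did not measure them.

One of my scripts stopped on a print error after the first 30 mm of the push, but the arm just held still and I carried on from there. No check failed. The wrist camera's depth read up to 3 mm low close to the rod, so I set the wedge's height by touch instead.

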